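# Seal a sweet tin with a momentary toggle

## Task

Seal the red tin: without lifting it, slide it along the bed of the sealer until it is fully home against the stop, swing the open cover down over it, and press firmly on the shut cover to make sure that it is fully seated. Then push the spring-centred toggle of the switch box right over towards the green lamp, hold it there for at least one second, and let it spring back to the middle, leaving the tin home and the cover shut. Never push the toggle towards the red lamp or while the cover is open, and do not disturb the jar, the pink tin or the green lollipop.

Things in the scene. Friction and masses are not known exactly. Their poses are not given: they have to be found in the camera images.
- sealer: Grey and white bench sealer, fixed to the worktop, 330 long (own x from -195 to +135) x 130 wide x 58 high mm. Origin under it at worktop level; own x is the feed direction, towards the hinge; z up. The tin slides in +x on a flat bed (top at z=12 mm) into a bay between white cheeks (inner faces y=+-33.5, tops z=42 mm, from x=-20 on) up to a dark stop with its face at x=+80 mm
- tin_home (a point): point on the bed (sealer frame x=+35, y=0, z=12 mm) where the centre of the red tin's underside lies when it is fully home; axes as the sealer's. Two flared steel guides (inner half-width about 52 mm at x=-80, 34 mm at x=-20, tops at z=26 mm) lead the tin in; the bed in front of them is open
- cover_hinge (a point): middle of the cover's hinge axis, in the machine's frame x=+108, z=+53 mm; axes as the sealer's; the hinge axis runs along y
- cover (a joint): angle (rad) of the blue hinged cover: 0 = shut and level on a hard stop, clear of the tin; 1.57 = standing upright; range 0 to 1.8. Stiff hinge: it stays where it is left; about 2 N at its free edge moves it. It starts standing roughly upright
- cover_press (a point): middle of the cover's outer (upper) face, 120 mm from the hinge axis, moving with the cover: a good place to push and press. Own z points out of that face, own x towards the hinge. The cover is a plate 7 mm thick, 120 mm wide, reaching 133 mm from the hinge axis (towards the sealer's -x when shut) plus a 60 mm wide lip to 147 mm; its outer face lies level with the axis
- red_tin: loose mint tin, red lid and white body, 60 (own x) x 90 (own y) x 22 (z) mm, about 60 g; origin at the centre of its underside. It starts flat on the bed in front of the guides, its long side along the feed direction (own y along or against the sealer's x, to about 0.1 rad)
- switch_box: grey switch box fixed to the worktop, 90 (own x) x 150 (own y) x 36 (z) mm; origin under its centre. The toggle stands in the middle of its top and leans along own y; a lamp lies on the top 48 mm to either side along y
- toggle (a joint): angle (rad) of the toggle: 0 = upright, positive = leaning towards the switch box's +y, negative = towards -y, stops at +-0.45. A spring (0.25 N m per rad) brings it back to 0 when it is let go: about 4 N at the side of its upper half holds it over
- toggle_tip (a point): top of the toggle: a black paddle with a white band, 10 mm thick along the swing, 20 mm wide, rising to 47 mm above the top of the switch box, pivoted at the level of that top
- green_lamp: green round lamp, 20 mm across and 4 mm high, on the switch box 48 mm along own y from the toggle, on one side or the other; origin at its underside; fixed
- red_lamp: red round lamp, same size, on the other side of the toggle; fixed
- sweet_jar: bystander: clear jar of sweets with a red cap, 64 across x 100 mm, loose
- pink_tin: bystander: pink mint tin 60x90x22 mm, lying on the worktop near its front edge to the left, loose
- green_lollipop: bystander: green lollipop 101 mm long lying on the worktop, loose

How it is judged (in metres and radians):
On the way, in this order (a step that is already met when the one before it is completed fails the run):
1. the red tin is fully home against the stop, flat on the bed (x of red_tin in the frame of sealer above 0.031 m and y of red_tin in the frame of sealer between -0.007 and 0.007 m and z of red_tin in the frame of sealer below 0.018 m and angle between the y axis of red_tin and the x axis of sealer, either way round below 0.12 rad), for 0.2 s.
2. the cover is shut and the fingers press on it with more than 4 N (value of joint cover below 0.025 rad and contact force between the fingers and cover above 4 N), for 0.1 s.
3. the toggle is held over towards the green lamp (at least 0.3 rad) for about a second (((y of green_lamp in the frame of switch_box above 0 m and value of joint toggle above 0.3 rad) or (y of green_lamp in the frame of switch_box below 0 m and value of joint toggle below -0.3 rad))), for 0.9 s.
4. the toggle is let go and is back in the middle (value of joint toggle between -0.06 and 0.06 rad), for 0.2 s.
At the end, for the whole second after the job is handed in: the red tin is home in the sealer (within about 6 mm of the stop, 7 mm sideways, 0.12 rad), flat on the bed and at rest; the cover is shut (under 0.03 rad); the toggle is back within 0.06 rad of the middle (all of step 4 and x of red_tin in the frame of sealer above 0.029 m and y of red_tin in the frame of sealer between -0.007 and 0.007 m and z of red_tin in the frame of sealer below 0.018 m and angle between the y axis of red_tin and the x axis of sealer, either way round below 0.12 rad and value of joint cover below 0.03 rad and linear speed of red_tin below 0.02 m/s); the robot touches nothing.
It fails at once if the toggle is pushed towards the red lamp ((y of green_lamp in the frame of switch_box above 0 m and value of joint toggle below -0.15 rad) or (y of green_lamp in the frame of switch_box below 0 m and value of joint toggle above 0.15 rad)).
It fails at once if the toggle is pushed over while the cover is open (value of joint cover above 0.1 rad and (value of joint toggle above 0.15 rad or value of joint toggle below -0.15 rad)).
It fails at once if the red tin is lifted off the bed or tipped (z of red_tin in the frame of sealer above 0.032 m or angle between red_tin's own z axis and vertical above 0.4 rad).
It fails at once if the jar, the pink tin or the green lollipop is moved more than 25 mm, or the jar or pink tin tipped (distance of any of sweet_jar, pink_tin, green_lollipop from where it was at the start of the episode above 0.025 m or angle between any of sweet_jar, pink_tin's own z axis and vertical above 0.35 rad).
It also fails if it takes over 64 s, if anything falls off the work surface, if the arm or the gripper's body presses on something with over 40 N, if the wrist force passes 120 N, or if a joint passes its speed limit or range.

## Robot

A 7-joint arm with a two-finger parallel gripper is mounted at the origin on a cart in front of the work surface, level with it; the furniture and walls round the work are solid. World frame = base frame: x ahead of the robot, y to its left, z up, the work surface at z = 0. Lengths are in m, angles in degrees, forces in N, time in s.
With the tool pointing down it reaches from about 0.4 to 0.85 m from the base axis. Payload 4.5 kg.
Tool frame: the origin (TCP) lies on the centre line of the jaws, within the pads' length; the fingertips stand 19 mm ahead of it and the grasp point (between the pads) is the TCP; y points along the fingers, x is the direction in which the jaws open and shut, and the axes are right-handed (so a half turn about y gives the same grasp; the last joint's range is limited). The gripper opens to 85 mm and grips with 20 to 120 N. Pads are 22 mm wide; open, the fingers measure 114 mm over their backs; the gripper's body (76 mm by 85 mm) begins 54 mm behind the grasp point. The pads swing forward as they close: fully open they stand 13 mm farther back than shut.
Start: joints at [69.603, 39.483, -11.15, 89.685, 9.013, 51.709, -12.324], TCP at [0.238, -0.578, 0.25] pointing down, gripper open.
Joint ranges: [-172.22, 172.22], [-26.19, 119.32], [-84.43, 86.54], [7.71, 146.69], [-57.33, 237.33], [2.42, 119.75], [-152.13, 152.13]. Speed limits (degrees/s): [147.25, 147.25, 180, 180, 180, 180, 180].

## Interface

Orientations are given as a 3x3 rotation matrix whose columns are the frame's x, y, z axes.
In Python, from workcell import arm gives the robot as it stands.
- The arm moves only by the tool carry_out, never from a script. Its argument "targets" is a list of rows, each a list of 2 entries, a list of its own where there are three numbers: the shift along the world's x, y, z in units of 30 mm (1.0 is 30 mm), then the turn about the world's z in units of 5 degrees (1.0 is 5 degrees). A call has 1 to 12 rows; each row is the pose to reach, as a shift and turn from the pose commanded when the call began; what a row does not reach only later rows make up. A row lasts 1/10 s, in which the tool goes at most 50 mm and 8.59 degrees, less where a joint would pass 70% of its speed; a pose out of reach is approached as far as the arm can. A call with a gripper value outside its range is refused whole. "gripper" is the closure in counts, from 0 (fully open) to 255 (shut), set as the call begins (left out, the last holds). The fingers move at their own pace and stop on an object; the grip force is fixed at half the most. Time passes only in rows, so rows that repeat a pose let the fingers close. It gives the time, the measured TCP pose, the force and the opening at its end, in the units of the state.
- arm.get_state(): the state, without advancing time (a new reading comes with each control period).
- arm.read_camera(name): name is "side" or "top" or "wrist"; returns a dict with "pixels" (420x560x3 uint8, blue, green, red), "fx", "fy", "cx", "cy" (pixels), "k1" (the pictures are not rectified: a ray, as slopes to the right and down, at radius r is drawn at 1 + k1 r^2 times it, then the intrinsics apply), "camera_from_world" (4x4, takes a point from world to camera coordinates); the wrist camera has in their place "tool_from_camera" (4x4, takes a point from camera to tool coordinates, whose origin is the TCP and whose axes are the tool frame's). Camera axes: x right, y up, looking along -z (the intrinsics and any distortion apply to the point x, -y, -z); pixel columns grow to the right and rows downward; lengths in m; the calibration is good to about 2 mm. A picture is of the moment at which its call begins: read the wrist's pose just before it. There is no depth.
- arm.job_done(): hands the job in, once; it reports no verdict.
Trained networks look in a picture, given as the dict that the camera call returned (one of the last four; its "shot" number tells which), for a name from the list of things; names that differ only in an ending like _2 or _b are one class to them, and where a whole thing is asked for, a point or a joint stands for the part that bears it (a point fixed in the world has none). Each returns a list of dicts, best first, with "p" (0 to 1); they miss things now and then, are a little off and sometimes report something else, mostly with a low value. They report only what shows in the picture. A call takes as long as a camera call.
- arm.boxes_of(picture, thing): "point" ([x, y, z] in m, in the coordinates of the camera as it stood for that picture, good to about 4 mm: the middle of the surface that is visible of it).
- arm.outline_of(picture, thing): "mask" (420x560 bool, what is visible of it).
The state is a dict: "time_s": time; "joint_pos": joint angles; "qd": joint speeds; "effort": joint torques, N m; "ee_pos": TCP position; "tool_rot": TCP orientation; "ft_force": force on the tool from outside, world axes, zero at the start; "moment": the same for the moment, N m; "gripper_width": finger opening in m.
Only numpy, scipy, OpenCV 4.12 (cv2) and the standard library are available. Lean on these libraries where they do the work, as an engineer would, in place of code of your own. Each camera call takes 0.05 s, during which the arm holds its last target.

## Working session

There is one attempt and no reset: what is moved stays moved. The work goes in short steps, Python scripts to look and compute and a tool call to move; the robot and the scene stay as the last step left them, time stands still between calls to the robot, and variables do not carry over. Pictures are saved under pics/ and viewed, and the job is handed in when it is done.

Besides the shell and the picture viewer there is one more tool, called as name(argument=value, ...), one argument or row to a line, values as JSON. carry_out: Moves the arm, as the interface text tells. Its arguments: {"type":"object","properties":{"targets":{"type":"array"},"gripper":{"type":"number"}},"required":["targets"]}

```bash
ls; mkdir -p pics
python3 - <<'E'
from workcell import arm
import cv2,numpy as np
s=arm.get_state();print(s)
for n in ["side","top"]:
    p=arm.read_camera(n);cv2.imwrite(f"pics/{n}0.png",p["pixels"]);print(n,p["fx"],p["fy"],p["cx"],p["cy"],p["k1"],np.array(p["camera_from_world"]).round(3).tolist())
    T=np.linalg.inv(p["camera_from_world"])
    for t in ["red_tin","sealer","cover","switch_box","toggle","green_lamp","red_lamp","sweet_jar","pink_tin","green_lollipop"]:
        for d in arm.boxes_of(p,t)[:2]:
            print(t,round(d["p"],2),(T@np.r_[d["point"],1])[:3].round(3))
E
```

```text
pics
{'time_s': 0.0, 'joint_pos': array([ 69.60223016,  39.53536712, -11.14732715,  89.7453345 ,
         9.01425354,  51.70839277, -12.32315823]), 'qd': array([-0.1042375 , -0.02288894,  0.07527907,  0.03822491,  0.03479026,
       -0.0464666 ,  0.03605649]), 'effort': array([ 9.62848208e-05, -5.39620399e+01, -1.26678821e+00, -1.58544695e+01,
        9.01994761e-03,  9.36767610e-03, -2.16673271e-05]), 'ee_pos': array([ 0.23724497, -0.57755653,  0.24945918]), 'tool_rot': array([[ 3.80155416e-01, -8.21935680e-04,  9.24922258e-01],
       [-9.24920752e-01,  1.67411719e-03,  3.80156284e-01],
       [-1.86089227e-03, -9.99998261e-01, -1.23800651e-04]]), 'ft_force': array([-0.33040752, -0.73402099, -0.18183649]), 'moment': array([-0.04414263,  0.00125292, -0.04544664]), 'gripper_width': 0.0851699698395442}
side 442.4715880108819 442.4715880108819 278.2292780871995 212.50421670847257 -0.07721248729593823 [[0.991, 0.133, -0.013, -0.51], [-0.047, 0.434, 0.9, -0.042], [0.125, -0.891, 0.436, -1.635], [0.0, 0.0, 0.0, 1.0]]
red_tin 0.76 [ 0.538 -0.089  0.034]
cover 0.79 [0.516 0.146 0.131]
switc
[... 203 characters left out ...]
  0.015]
pink_tin 0.54 [ 0.501 -0.367  0.064]
green_lollipop 0.39 [ 0.652 -0.283  0.017]
green_lollipop 0.15 [0.52  0.122 0.039]
top 541.090125897388 541.090125897388 281.6221353451148 202.23914773658709 0.044065790790417295 [[0.008, -1.0, -0.003, -0.056], [0.91, 0.006, 0.414, -0.527], [-0.414, -0.006, 0.91, -1.541], [0.0, 0.0, 0.0, 1.0]]
red_tin 0.83 [ 0.528 -0.073  0.035]
sealer 0.66 [0.516 0.047 0.012]
cover 0.92 [0.499 0.14  0.16 ]
switch_box 0.75 [ 0.485 -0.356  0.037]
green_lamp 0.48 [ 0.484 -0.313  0.039]
red_lamp 0.38 [ 0.507 -0.407  0.037]
sweet_jar 0.79 [0.602 0.355 0.076]
pink_tin 0.61 [0.438 0.341 0.022]
pink_tin 0.19 [0.516 0.045 0.011]
green_lollipop 0.41 [ 0.652 -0.265  0.014]
```

View pics/side0.png

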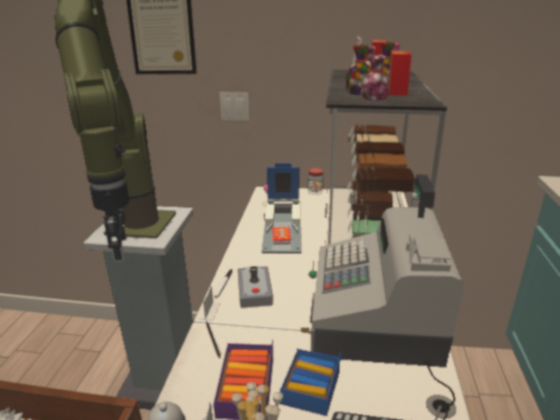

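View pics/top0.png

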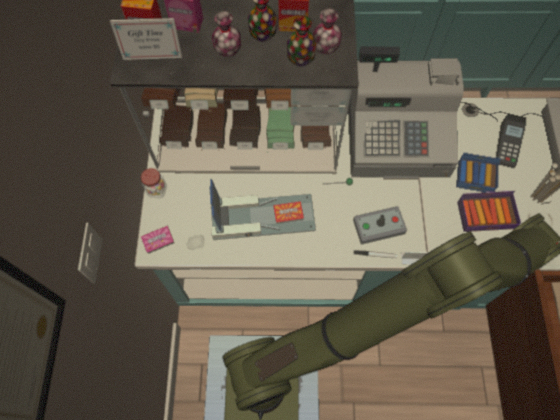

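The sealer runs along +y, with its hinge at the far left (top view, 215–313 / 205–238). The switch box is at (380,225), with its green lamp on the left (+y). Next I'll enlarge these to measure them.

```bash
cat > h.py <<'E'
from workcell import arm
import cv2,numpy as np
def proj(p,X):
    X=np.atleast_2d(X);T=np.array(p["camera_from_world"]);c=X@T[:3,:3].T+T[:3,3]
    u=c[:,0]/-c[:,2];v=-c[:,1]/-c[:,2];f=1+p["k1"]*(u*u+v*v)
    return np.c_[p["cx"]+p["fx"]*u*f,p["cy"]+p["fy"]*v*f]
def back(p,px,z):
    px=np.atleast_2d(px).astype(float);T=np.linalg.inv(p["camera_from_world"])
    a=(px[:,0]-p["cx"])/p["fx"];b=(px[:,1]-p["cy"])/p["fy"];u,v=a.copy(),b.copy()
    for _ in range(20):
        f=1+p["k1"]*(u*u+v*v);u=a/f;v=b/f
    d=np.c_[u,-v,-np.ones_like(u)]@T[:3,:3].T;o=T[:3,3]
    return o+d*((z-o[2])/d[:,2])[:,None]
def wristcam(st,p):
    W=np.eye(4);W[:3,:3]=st["tool_rot"];W[:3,3]=st["ee_pos"]
    p["camera_from_world"]=np.linalg.inv(W@np.array(p["tool_from_camera"]));return p
def crop(img,x0,y0,x1,y1,k,name):
    cv2.imwrite(name,cv2.resize(img[y0:y1,x0:x1],None,fx=k,fy=k,interpolation=cv2.INTER_CUBIC))
E
python3 - <<'E'
from h import *
p=arm.read_camera("top")
crop(p["pixels"],200,170,330,250,6,"pics/t1.png");crop(p["pixels"],340,190,420,250,8,"pics/t2.png")
for t in ["red_tin","switch_box","sealer"]:
    d=arm.outline_of(p,t)
    if d:
        m=d[0]["mask"].astype(np.uint8);c=max(cv2.findContours(m,0,1)[0],key=cv2.contourArea);print(t,d[0]["p"],cv2.minAreaRect(c),cv2.boxPoints(cv2.minAreaRect(c)).round(1).tolist())
        print(back(p,cv2.boxPoints(cv2.minAreaRect(c)),.034 if t=="red_tin" else .036).round(4).tolist())
E
```

```text
red_tin 0.66 ((288.2371520996094, 212.41441345214844), (18.49311065673828, 28.135238647460938), 81.46923065185547) [[273.0, 205.39999389648438], [300.79998779296875, 201.1999969482422], [303.5, 219.5], [275.70001220703125, 223.60000610351562]]
[[0.553, -0.0237, 0.034], [0.5684, -0.1132, 0.034], [0.5046, -0.1215, 0.034], [0.4897, -0.0333, 0.034]]
switch_box 0.68 ((379.4706115722656, 224.88238525390625), (29.10427474975586, 48.50712585449219), 75.96376037597656) [[352.3999938964844, 216.60000610351562], [399.5, 204.89999389648438], [406.5, 233.10000610351562], [359.5, 244.89999389648438]]
[[0.5146, -0.2767, 0.036], [0.5566, -0.4289, 0.036], [0.4599, -0.4428, 0.036], [0.4197, -0.2941, 0.036]]
sealer 0.85 ((262.5, 210.0), (58.0, 105.0), 90.0) [[210.0, 181.0], [315.0, 181.0], [315.0, 239.0], [210.0, 239.0]]
[[0.6382, 0.1837, 0.036], [0.6405, -0.1602, 0.036], [0.438, -0.1566, 0.036], [0.4358, 0.1709, 0.036]]
```

View pics/t1.png

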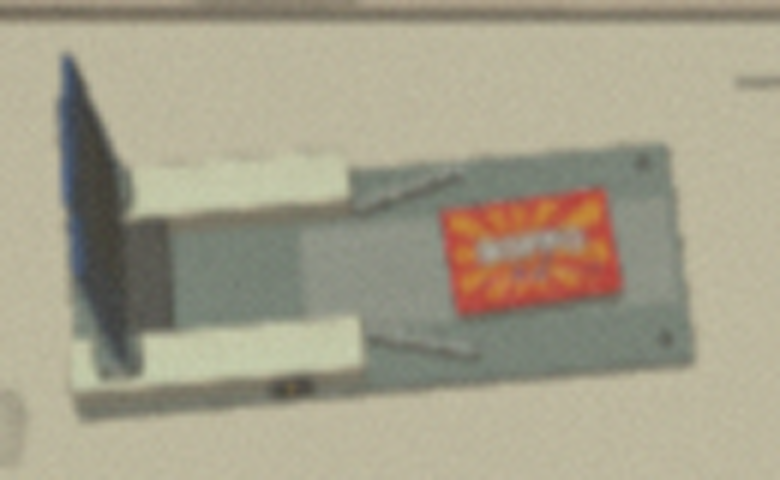

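View pics/t2.png

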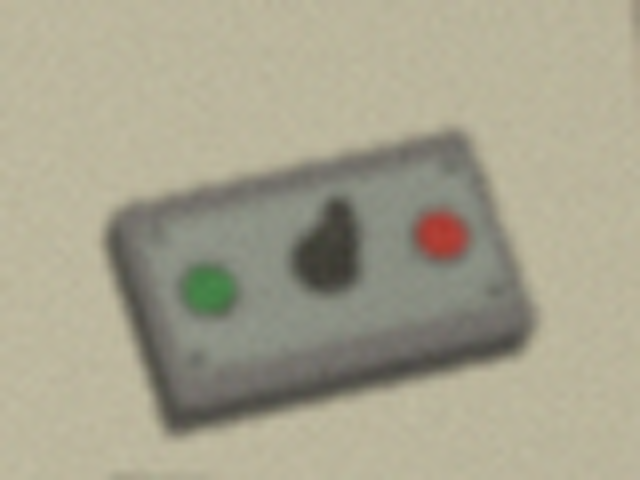

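```bash
cat > fit.py <<'E'
from h import *
from scipy.optimize import least_squares
def c2o(x,y,x0,y0,k): return [(x+.5)/k-.5+x0,(y+.5)/k-.5+y0]
E
python3 - <<'E'
from fit import *
p=arm.read_camera("top")
print("cam",np.linalg.inv(p["camera_from_world"])[:3,3])
P=[((668,145),.012),((692,365),.012),((349,157),.042),((360,318),.042),((362,366),.042),((350,203),.042),((175,222),.012),((302,222),.012)]
for (a,z) in P: print(a,z,back(p,[c2o(*a,200,170,6)],z).round(4)[0])
obs=np.array([c2o(*a,200,170,6) for a in [(668,145),(692,365),(349,157),(350,203),(360,318),(362,366)]])
M=np.array([[-.195,-.065,.012],[-.195,.065,.012],[-.02,-.065,.042],[-.02,-.0335,.042],[-.02,.0335,.042],[-.02,.065,.042]])
def w(q,M):
    c,s=np.cos(q[2]),np.sin(q[2]);return np.c_[q[0]+c*M[:,0]-s*M[:,1],q[1]+s*M[:,0]+c*M[:,1],M[:,2]]
f=lambda q:(proj(p,w(q,M))-obs).ravel()
# y toward smaller world x since sealer x=+y world
r=least_squares(f,[.52,.04,1.57]);print("sealer",r.x.round(4),np.degrees(r.x[2]),f(r.x).round(2))
q=r.x
obs=np.array([c2o(*a,200,170,6) for a in [(442,211),(606,188),(621,293),(459,316)]])
t=back(p,obs,.034);print("tin corners",t.round(4).tolist());c=t.mean(0);print(c)
d=c[:2]-q[:2];R=np.array([[np.cos(q[2]),-np.sin(q[2])],[np.sin(q[2]),np.cos(q[2])]]);print("tin in sealer",R.T@d, [np.linalg.norm(t[i]-t[i-1]) for i in range(4)])
l=(t[0]+t[3]-t[1]-t[2])[:2];print("tin long dir deg",np.degrees(np.arctan2(l[1],l[0])))
print("home",q[:2]+R@[.035,0],"hinge",q[:2]+R@[.108,0],"presspt",q[:2]+R@[-.012,0])
for n,a,z in [("green",(209,289),.04),("red",(441,235),.04),("tog base",(328,265),.05)]: print(n,back(p,[c2o(*a,340,190,8)],z).round(4))
ob=[(112,222),(462,130),(532,318),(172,405)]
print("box",back(p,[c2o(*a,340,190,8) for a in ob],.034).round(4).tolist())
E
```

```text
cam [-0.15813765 -0.06241706  1.62054513]
(668, 145) 0.012 [ 0.6056 -0.1474  0.012 ]
(692, 365) 0.012 [ 0.4762 -0.1583  0.012 ]
(349, 157) 0.042 [0.5831 0.0256 0.042 ]
(360, 318) 0.042 [0.4897 0.0173 0.042 ]
(362, 366) 0.042 [0.4626 0.0156 0.042 ]
(350, 203) 0.042 [0.5559 0.0244 0.042 ]
(175, 222) 0.012 [0.5576 0.1206 0.012 ]
(302, 222) 0.012 [0.558  0.0517 0.012 ]
sealer [0.5214 0.0409 1.6679] 95.56647282297881 [-0.15  0.17  0.38  0.2  -0.47 -1.38  0.05 -0.2  -0.11 -0.08  0.28  1.21]
tin corners [[0.5552, -0.0246, 0.034], [0.5693, -0.1126, 0.034], [0.5082, -0.1201, 0.034], [0.4945, -0.0345, 0.034]]
[ 0.53180385 -0.0729621   0.034     ]
tin in sealer [-0.11429644  0.00064093] [np.float64(0.06152621115914705), np.float64(0.0890832157993795), np.float64(0.06158873752741268), np.float64(0.08673634697385192)]
tin long dir deg 99.13379968645371
home [0.51795992 0.07569248] hinge [0.51087888 0.14834823] presspt [0.52251894 0.02891411]
green [[ 0.4823 -0.3163  0.04  ]]
red [[ 0.506  -0.4089  0.04  ]]
tog base [[ 0.4888 -0.3617  0.05  ]]
box [[0.5132, -0.2805, 0.034], [0.5542, -0.4222, 0.034], [0.4735, -0.443, 0.034], [0.4359, -0.3002, 0.034]]
```

carry_out(
  targets=[
    [[0.8,1.2,0],1.2],
    [[1.7,2.4,0],2.4],
    [[2.5,3.6,0],3.6],
    [[3.3,4.8,0],4.9],
    [[4.2,5.9,0],6.1],
    [[5,7.1,0],7.3],
    [[5.8,8.3,0],8.5],
    [[6.7,9.5,0],9.7],
    [[7.5,10.7,0],11],
    [[8.3,11.9,0],12.2],
    [[9.2,13,0],13.4],
    [[10,14.2,0],14.6],
  ],
  gripper=170,
)

```text
time_s: 2.55
ee_pos: [0.5387, -0.1512, 0.2505]
tool_rot: [[0.995, 0.001, -0.096], [0.096, -0.001, 0.995], [0.001, -1.0, -0.001]]
ft_force: [1.7, -0.0, 0.0]
gripper_width: 0.0283
```

Run:
```python
from h import *
s=arm.get_state();p=wristcam(s,arm.read_camera("wrist"))
print(s["time_s"],s["ee_pos"],s["tool_rot"].round(3).tolist(),s["gripper_width"],s["joint_pos"])
cv2.imwrite("pics/w1.png",p["pixels"])
```

```text
2.55 [ 0.53874225 -0.15116592  0.25053343] [[0.995, 0.001, -0.096], [0.096, -0.001, 0.995], [0.001, -1.0, -0.001]] 0.02830188735877582 [ 28.59657965  36.54617257 -29.6479141  100.65600333  23.06395552
  48.87397266  -6.07098745]
```

View pics/w1.png

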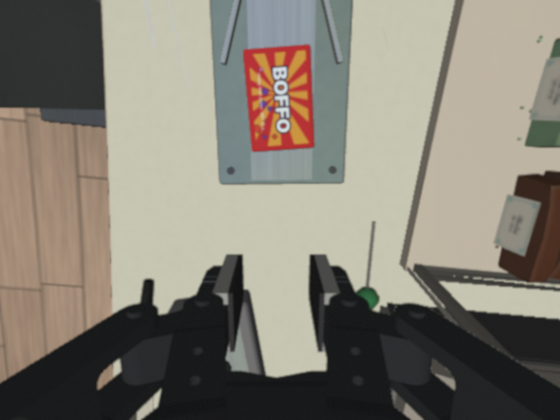

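The wrist view shows the sealer's rear edge from (220,184) to (344,182), with the tin at corners (244,50), (311,45), (314,148), (252,152).

Run:
```python
from h import *
s=arm.get_state();p=wristcam(s,arm.read_camera("wrist"))
im=p["pixels"];crop(im,200,0,360,190,4,"pics/w2.png")
e=back(p,[(219.5,184),(344,182)],.012);print(e.round(4).tolist(),np.linalg.norm(e[0]-e[1]))
e=back(p,[(211,5),(352,5),(210,0)],.012);print(e.round(4).tolist())
t=back(p,[(244,50),(311,45),(314.5,148),(252,152)],.034);print(t.round(4).tolist(),t.mean(0))
print(back(p,[(239,0),(322,0),(224,61),(339,60)],.026).round(4).tolist())
```

```text
[[0.4896, -0.1502, 0.012], [0.6175, -0.1337, 0.012]] 0.1289383300876726
[[0.4706, 0.0129, 0.012], [0.5976, 0.0276, 0.012], [0.4695, 0.0168, 0.012]]
[[0.5054, -0.0239, 0.034], [0.5635, -0.0132, 0.034], [0.5794, -0.1011, 0.034], [0.5208, -0.1114, 0.034]] [ 0.54228998 -0.06239413  0.034     ]
[[0.497, 0.0162, 0.026], [0.5686, 0.0245, 0.026], [0.4875, -0.0339, 0.026], [0.5912, -0.0211, 0.026]]
```

View pics/w2.png

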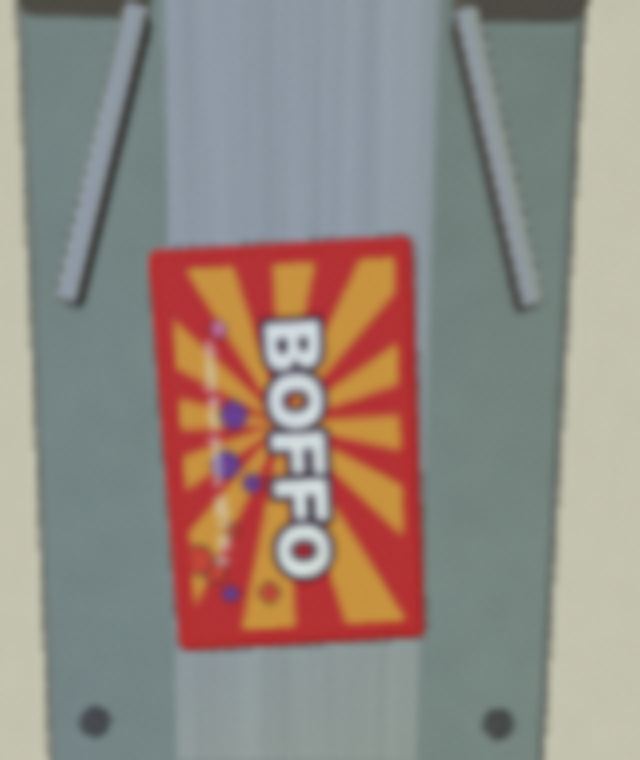

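Run:
```python
from h import *
s=arm.get_state();p=arm.read_camera("wrist");print(np.array(p["tool_from_camera"]).round(4).tolist(),p["k1"],p["fx"],p["cx"],p["cy"]);s2=arm.get_state();print(s["ee_pos"],s2["ee_pos"],s2["time_s"])
p=wristcam(s2,p);T=np.linalg.inv(p["camera_from_world"])
for t in ["red_tin","switch_box","green_lollipop"]:
    for d in arm.boxes_of(p,t)[:1]: print(t,d["p"],(T@np.r_[d["point"],1])[:3])
q=arm.read_camera("side");crop(q["pixels"],250,150,350,270,6,"pics/s1.png")
crop(q["pixels"],220,250,290,310,8,"pics/s2.png")
# where side sees predicted wrist / top estimates
for n,X in [("wrist edge",[[.4896,-.1502,.012],[.6175,-.1337,.012]]),("top edge",[[.4762,-.1583,.012],[.6056,-.1474,.012]])]: print(n,((proj(q,X)-[250,150])*6+2.5).round())
```

```text
[[1.0, -0.0018, -0.0013, 0.001], [-0.0008, 0.2669, -0.9637, -0.1238], [0.0021, 0.9637, 0.2669, 0.0667], [0.0, 0.0, 0.0, 1.0]] 0.030743668405890445 355.65397217768106 275.72864678947644 211.5213919538268
[ 0.54164687 -0.14430565  0.25112026] [ 0.53943943 -0.14824417  0.25061925] 2.7
green_lollipop 0.74 [ 0.64881765 -0.24863171  0.0046253 ]
wrist edge [[ 89. 598.]
 [328. 596.]]
top edge [[ 62. 605.]
 [304. 608.]]
```

View pics/s1.png

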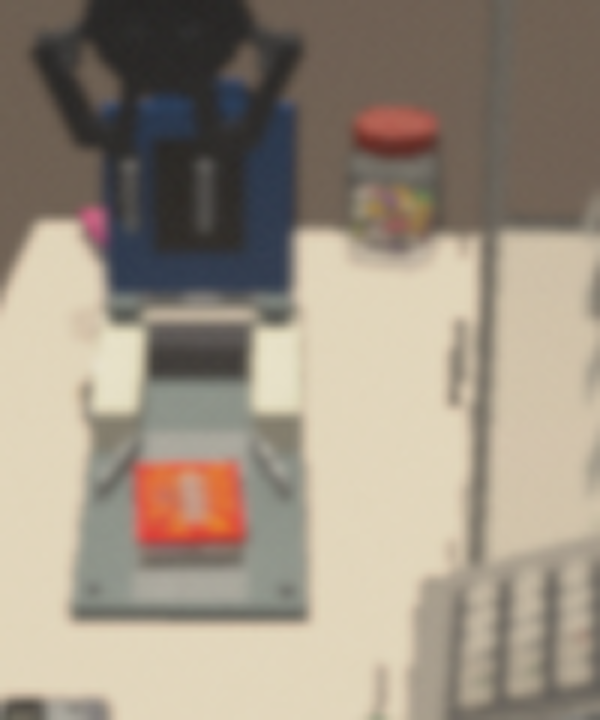

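View pics/s2.png

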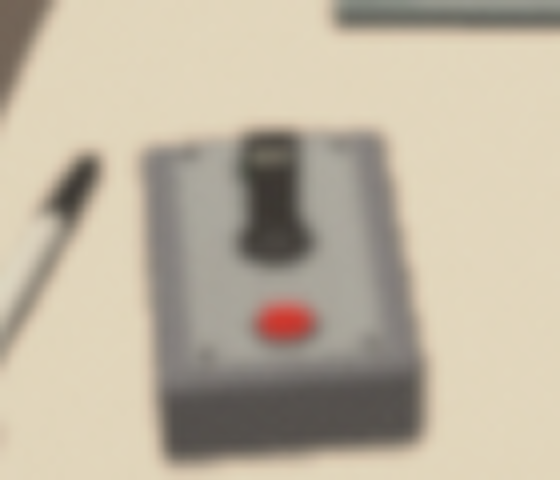

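Run:
```python
from h import *
for i in range(5):
    s=arm.get_state();p=arm.read_camera("wrist");print(s["time_s"],s["ee_pos"].round(4),s["ft_force"].round(1))
s=arm.get_state();print(s["ee_pos"].round(4))
p=wristcam(s,p);cv2.imwrite("pics/w3.png",p["pixels"]);crop(p["pixels"],200,0,360,190,4,"pics/w4.png")
```

```text
2.9 [ 0.5366 -0.1539  0.2501] [ 0.6 -0.7  0.1]
2.95 [ 0.5367 -0.1539  0.2502] [-1.  -0.4  0.6]
3.0 [ 0.5368 -0.1538  0.2503] [ 0.4 -1.   0.1]
3.05 [ 0.5369 -0.1535  0.2503] [1.2 0.8 0.3]
3.1 [ 0.5371 -0.1532  0.2504] [-0.1 -0.3  0.1]
[ 0.5372 -0.153   0.2503]
```

View pics/w4.png

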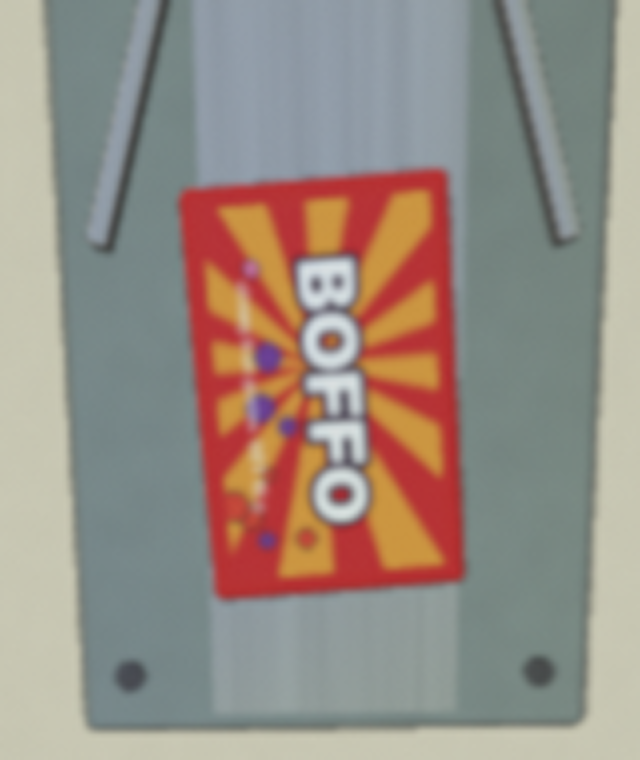

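Run:
```python
from fit import *
s=arm.get_state();p=wristcam(s,arm.read_camera("wrist"));print(s["ee_pos"])
o=lambda L:np.array([c2o(*a,200,0,4) for a in L])
e=back(p,o([(88,727),(583,721)]),.012);print(e.round(4).tolist())
e2=back(p,o([(45,0),(617,0)]),.012);print(e2.round(4).tolist())
for E in(e,): d=E[1]-E[0];print("yaw rear",np.degrees(np.arctan2(d[1],d[0]))+90)
for i in (0,1): d=e2[i]-e[i];print("yaw side",np.degrees(np.arctan2(d[1],d[0])))
t=back(p,o([(181,191),(446,170),(464,578),(217,598)]),.034);print(t.round(4).tolist(),t.mean(0))
l=t[0]+t[1]-t[2]-t[3];print(np.degrees(np.arctan2(l[1],l[0])))
print("guides",back(p,o([(100,245),(568,238)]),.026).round(4).tolist())
```

```text
[ 0.5371684  -0.15295791  0.25034874]
[[0.4832, -0.1594, 0.012], [0.61, -0.146, 0.012]]
[[0.4653, 0.0048, 0.012], [0.5931, 0.0167, 0.012]]
yaw rear 96.05840846472991
yaw side 96.20928191250444
yaw side 95.92397643028802
[[0.5004, -0.0345, 0.034], [0.5575, -0.0249, 0.034], [0.5724, -0.1112, 0.034], [0.5149, -0.1212, 0.034]] [ 0.53629927 -0.07295438  0.034     ]
99.63399219496979
guides [[0.4822, -0.0461, 0.026], [0.5872, -0.0348, 0.026]]
```

carry_out(
  targets=[
    [[0.1,-0.1,-0.5],0.1],
    [[0.2,-0.2,-1.2],0.1],
    [[0.2,-0.2,-2.0],0.1],
    [[0.2,-0.2,-2.8],0.1],
    [[0.2,-0.2,-3.6],0.1],
    [[0.2,-0.2,-4.4],0.1],
    [[0.2,-0.2,-5.1],0.1],
    [[0.2,-0.2,-5.7],0.1],
    [[0.2,-0.2,-6.1],0.1],
    [[0.2,-0.2,-6.4],0.1],
    [[0.2,-0.2,-6.5],0.1],
    [[0.2,-0.2,-6.5],0.1],
  ],
  gripper=195,
)

```text
time_s: 4.4
ee_pos: [0.5436, -0.1581, 0.0552]
tool_rot: [[0.995, 0.0, -0.102], [0.102, 0.0, 0.995], [0.0, -1.0, 0.0]]
ft_force: [-0.5, 0.2, -0.3]
gripper_width: 0.0202
```

Run:
```python
from h import *
s=arm.get_state();print(s["ee_pos"],s["gripper_width"],s["ft_force"])
q=arm.read_camera("side");crop(q["pixels"],250,180,330,270,7,"pics/s3.png")
p=wristcam(arm.get_state(),arm.read_camera("wrist"));cv2.imwrite("pics/w5.png",p["pixels"])
```

```text
[ 0.54361371 -0.15812192  0.05520251] 0.020241989245617275 [-0.5080406   0.21601367 -0.27785304]
```

View pics/s3.png

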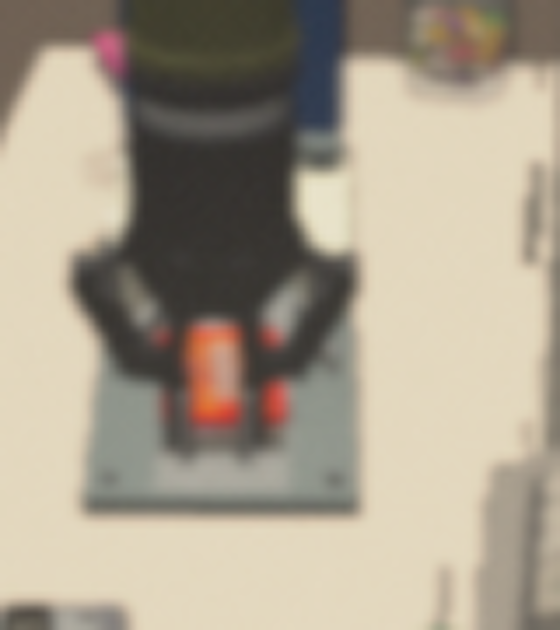

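View pics/w5.png

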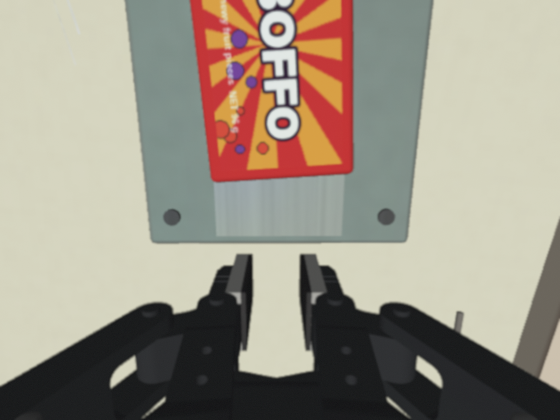

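carry_out(
  targets=[
    [[0,0,-0.2],0],
    [[0,0,-0.4],0],
    [[0,0,-0.5],0],
    [[0,0,-0.5],0],
  ],
)

```text
time_s: 4.9
ee_pos: [0.5431, -0.1581, 0.0397]
tool_rot: [[0.995, -0.001, -0.102], [0.102, 0.0, 0.995], [-0.001, -1.0, 0.0]]
ft_force: [0.2, -0.1, 0.3]
gripper_width: 0.0202
```

carry_out(
  targets=[
    [[-0.03,0.3,0],0],
    [[-0.07,0.7,0],0],
    [[-0.1,1.1,0],0],
    [[-0.15,1.5,0],0],
    [[-0.2,1.9,0],0],
    [[-0.24,2.3,0],0],
    [[-0.28,2.7,0],0],
    [[-0.32,3.1,0],0],
    [[-0.36,3.5,0],0],
    [[-0.4,3.9,0],0],
    [[-0.44,4.3,0],0],
    [[-0.45,4.4,0],0],
  ],
)

```text
time_s: 6.1
ee_pos: [0.53, -0.0236, 0.0404]
tool_rot: [[0.995, 0.0, -0.104], [0.104, 0.001, 0.995], [0.0, -1.0, 0.001]]
ft_force: [-0.8, 0.5, -0.5]
gripper_width: 0.0202
```

Run:
```python
from h import *
p=wristcam(arm.get_state(),arm.read_camera("wrist"));cv2.imwrite("pics/w6.png",p["pixels"])
```

```text
(no output)
```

View pics/w6.png

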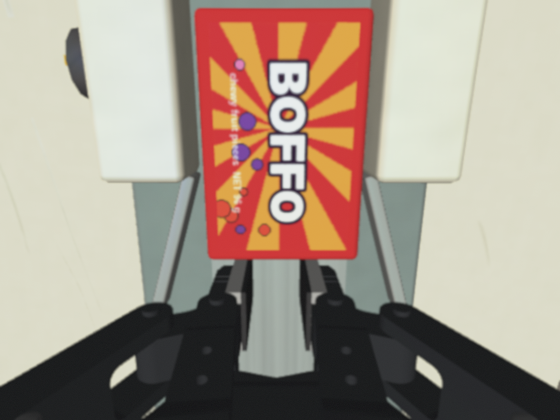

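The tin is square between the cheeks. I'll push the rest of the way slowly.

carry_out(
  targets=[
    [[-0.03,0.3,0],0],
    [[-0.06,0.6,0],0],
    [[-0.09,0.9,0],0],
    [[-0.12,1.15,0],0],
    [[-0.14,1.3,0],0],
    [[-0.15,1.4,0],0],
    [[-0.15,1.45,0],0],
    [[-0.15,1.5,0],0],
    [[-0.15,1.5,0],0],
  ],
)

```text
time_s: 7.05
ee_pos: [0.5256, 0.0187, 0.0403]
tool_rot: [[0.995, 0.0, -0.101], [0.101, -0.0, 0.995], [0.0, -1.0, -0.0]]
ft_force: [0.5, -0.3, 0.7]
gripper_width: 0.02
```

carry_out(
  targets=[
    [[-0.01,0.07,0],0],
    [[-0.01,0.13,0],0],
    [[-0.02,0.2,0],0],
    [[-0.02,0.2,0],0],
    [[-0.02,0.2,0],0],
  ],
)

```text
time_s: 7.55
ee_pos: [0.5254, 0.019, 0.0404]
tool_rot: [[0.995, -0.0, -0.097], [0.097, -0.008, 0.995], [-0.001, -1.0, -0.008]]
ft_force: [2.4, -10.7, 0.7]
gripper_width: 0.0204
```

Run:
```python
from h import *
s=arm.get_state();p=wristcam(arm.get_state(),arm.read_camera("wrist"));cv2.imwrite("pics/w7.png",p["pixels"])
```

```text
(no output)
```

View pics/w7.png

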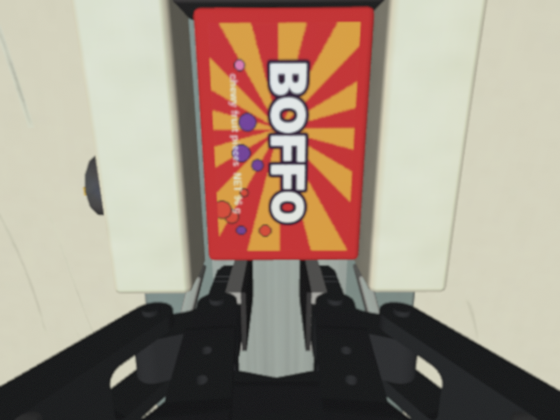

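The tin is home: there is 10.7 N against the stop and the dark stop is visible at the tin's front edge. Retreating now, then estimating the cover angle.

carry_out(
  targets=[
    [[0.03,-0.3,0],0],
    [[0.07,-0.7,0],0],
    [[0.1,-1.2,0.1],0],
    [[0.1,-1.4,0.8],0],
    [[0.1,-1.4,1.8],0],
    [[0.1,-1.4,3],0],
    [[0.1,-1.4,4.2],0],
    [[0.1,-1.4,5.4],0],
    [[0.1,-1.4,6.6],0],
    [[0.1,-1.4,7.5],0],
    [[0.1,-1.4,8],0],
    [[0.1,-1.4,8.2],0],
  ],
  gripper=195,
)

```text
time_s: 8.8
ee_pos: [0.5285, -0.0172, 0.288]
tool_rot: [[0.995, 0.003, -0.102], [0.102, 0.0, 0.995], [0.003, -1.0, 0.0]]
ft_force: [-0.3, -0.2, -0.7]
gripper_width: 0.02
```

Run:
```python
from fit import *
s=arm.get_state();print(s["ee_pos"],s["joint_pos"])
p=arm.read_camera("top");crop(p["pixels"],190,160,320,260,6,"pics/t3.png")
a=np.radians(95.9);R=np.array([[np.cos(a),-np.sin(a),0],[np.sin(a),np.cos(a),0],[0,0,1]]);o=np.array([.524,.041,0])
for th in [1.4,1.5,1.57,1.65,1.75]:
    M=np.array([[.108-r*np.cos(th),y,.053+r*np.sin(th)] for r,y in [(.133,-.06),(.133,.06),(.147,-.03),(.147,.03)]])
    print(th,((proj(p,M@R.T+o)-[190,160])*6+2.5).round().tolist())
w=wristcam(arm.get_state(),arm.read_camera("wrist"));cv2.imwrite("pics/w8.png",w["pixels"])
for th in [1.4,1.5,1.57,1.65,1.75]:
    M=np.array([[.108-r*np.cos(th),y,.053+r*np.sin(th)] for r,y in [(.133,-.06),(.133,.06),(.147,-.03),(.147,.03)]])
    print(th,proj(w,M@R.T+o).round().tolist())
```

```text
[ 0.5284576  -0.01722711  0.28795698] [ 15.01701838  31.2335951  -28.95043934 103.15757056  19.04468199
  50.3035299  -16.85700563]
1.4 [[182.0, 109.0], [193.0, 330.0], [186.0, 150.0], [192.0, 261.0]]
1.5 [[155.0, 110.0], [166.0, 331.0], [156.0, 151.0], [162.0, 262.0]]
1.57 [[136.0, 111.0], [146.0, 333.0], [135.0, 152.0], [140.0, 264.0]]
1.65 [[114.0, 113.0], [124.0, 335.0], [111.0, 155.0], [116.0, 267.0]]
1.75 [[88.0, 117.0], [97.0, 339.0], [81.0, 159.0], [86.0, 271.0]]
1.4 [[385.0, -34.0], [167.0, -34.0], [334.0, -39.0], [218.0, -39.0]]
1.5 [[388.0, -64.0], [163.0, -65.0], [336.0, -75.0], [216.0, -75.0]]
1.57 [[390.0, -86.0], [161.0, -87.0], [338.0, -101.0], [214.0, -102.0]]
1.65 [[392.0, -111.0], [159.0, -112.0], [339.0, -131.0], [213.0, -132.0]]
1.75 [[394.0, -142.0], [158.0, -142.0], [340.0, -168.0], [212.0, -169.0]]
```

View pics/t3.png

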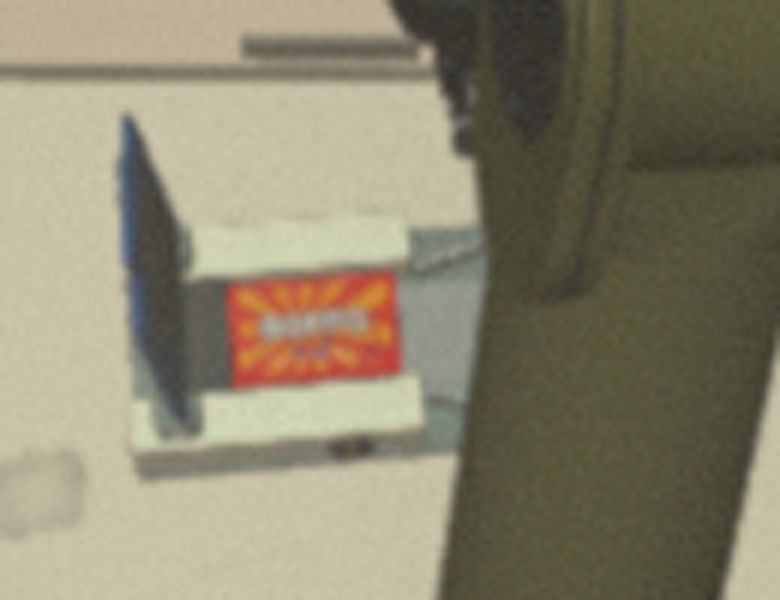

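View pics/w8.png

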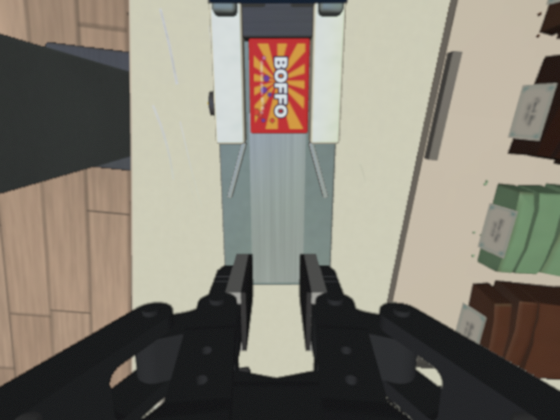

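The cover angle is about 1.60 rad. Its far top corner shows at (127,113) in the crop, against the model's (136,111) at 1.57 rad. Next I'll go over and behind it.

carry_out(
  targets=[
    [[-0.05,0.4,0],0],
    [[-0.1,1.1,0],0],
    [[-0.2,1.9,0],0],
    [[-0.25,2.7,0],0],
    [[-0.3,3.5,0],0],
    [[-0.4,4.3,0],0],
    [[-0.5,5.1,0],0],
    [[-0.55,5.8,0],0],
    [[-0.6,6.5,0],0],
    [[-0.65,7,0],0],
    [[-0.65,7.2,0],0],
    [[-0.65,7.2,0],0],
  ],
  gripper=255,
)

```text
time_s: 10.1
ee_pos: [0.508, 0.1997, 0.2858]
tool_rot: [[0.995, -0.001, -0.103], [0.103, -0.0, 0.995], [-0.001, -1.0, 0.0]]
ft_force: [0.4, -0.6, -1.3]
gripper_width: 0.0003
```

Run:
```python
from fit import *
s=arm.get_state();print(s["ee_pos"],s["gripper_width"])
p=arm.read_camera("side");crop(p["pixels"],230,130,350,240,6,"pics/s5.png")
```

```text
[0.50796533 0.19968417 0.28579812] 0.0003204703811909674
```

View pics/s5.png

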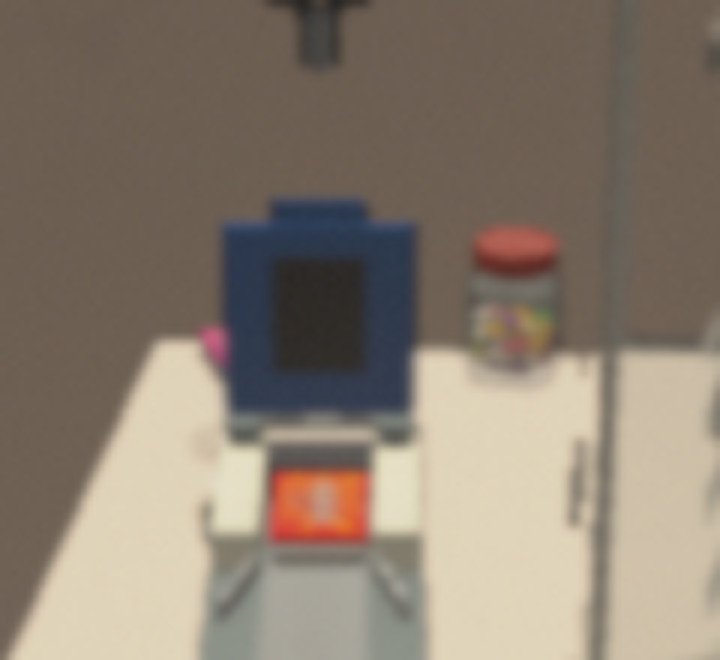

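carry_out(
  targets=[
    [[0,0,-0.4],0],
    [[0,0,-1],0],
    [[0,0,-1.7],0],
    [[0,0,-2.4],0],
    [[0,0,-2.9],0],
    [[0,0,-3.1],0],
    [[0,0,-3.2],0],
    [[0,0,-3.2],0],
  ],
)

```text
time_s: 10.95
ee_pos: [0.5086, 0.1985, 0.1902]
tool_rot: [[0.995, 0.0, -0.101], [0.101, -0.0, 0.995], [-0.0, -1.0, -0.0]]
ft_force: [-1.2, -0.0, -0.3]
gripper_width: 0.0001
```

Run:
```python
from fit import *
s=arm.get_state();print(s["ee_pos"],s["ft_force"])
p=arm.read_camera("side");crop(p["pixels"],230,130,350,240,6,"pics/s6.png")
p=arm.read_camera("top");crop(p["pixels"],180,150,310,260,6,"pics/t6.png")
```

```text
[0.50857289 0.19845492 0.19021316] [-1.24397673 -0.03344188 -0.26029063]
```

View pics/s6.png

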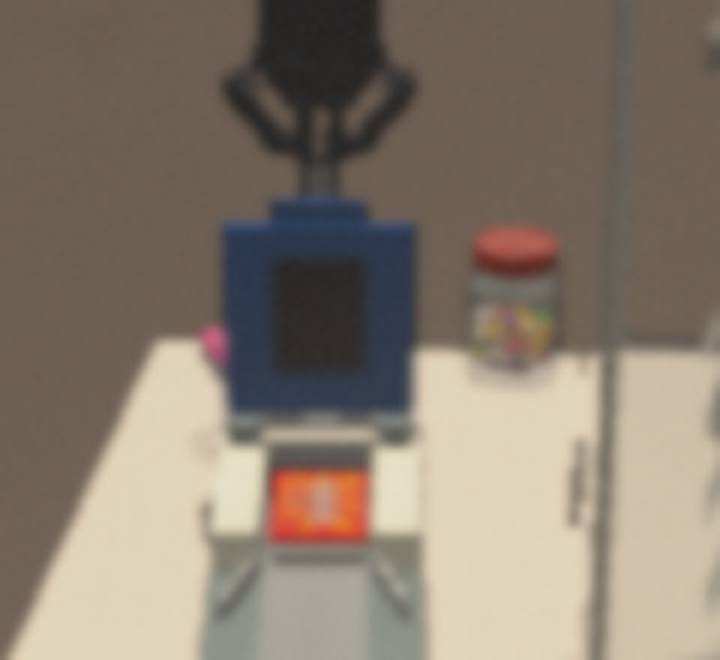

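View pics/t6.png

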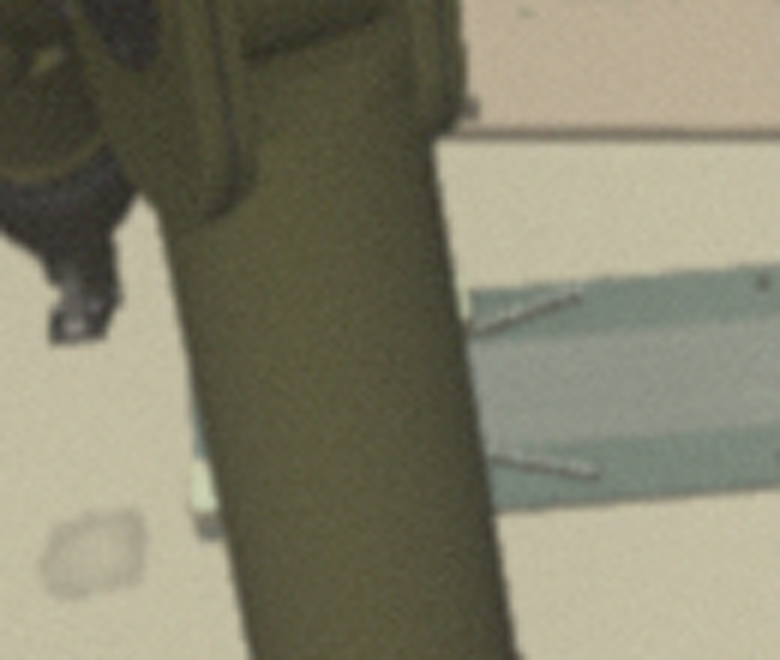

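carry_out(
  targets=[
    [[0.04,-0.4,0],0],
    [[0.09,-0.9,0],0],
    [[0.13,-1.3,0],0],
    [[0.18,-1.8,-0.05],0],
    [[0.24,-2.35,-0.13],0],
    [[0.29,-2.8,-0.3],0],
    [[0.34,-3.3,-0.53],0],
    [[0.38,-3.7,-0.8],0],
    [[0.42,-4.1,-1.15],0],
    [[0.46,-4.45,-1.55],0],
    [[0.48,-4.7,-1.95],0],
    [[0.5,-4.75,-2],0],
  ],
)

```text
time_s: 12.25
ee_pos: [0.5223, 0.0547, 0.1283]
tool_rot: [[0.995, -0.004, -0.1], [0.1, -0.002, 0.995], [-0.004, -1.0, -0.001]]
ft_force: [0.1, -0.0, 0.4]
gripper_width: 0.0
```

Run:
```python
from fit import *
s=arm.get_state();print(s["ee_pos"],s["ft_force"])
p=arm.read_camera("side");crop(p["pixels"],230,130,350,240,6,"pics/s7.png")
```

```text
[0.5222712  0.05467715 0.12830199] [ 0.05268294 -0.0436814   0.41131688]
```

View pics/s7.png

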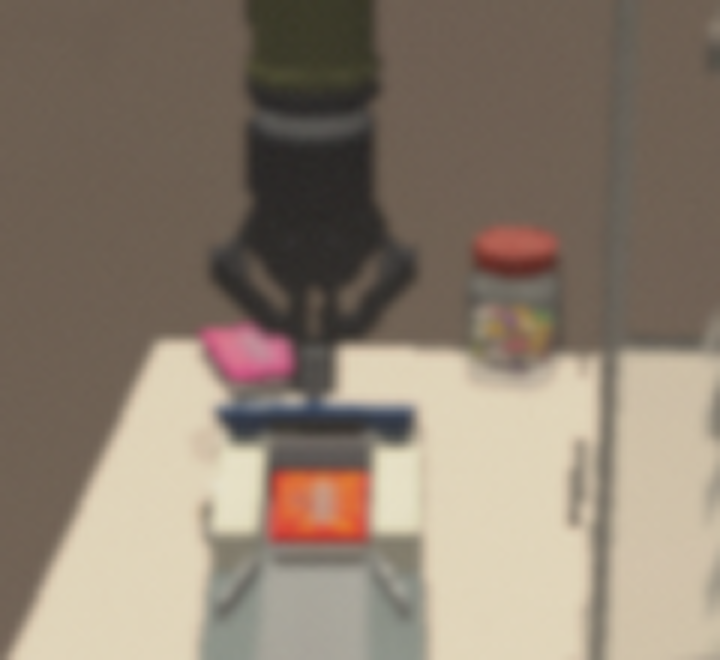

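The cover is coming down at about 30°. Continuing to shut it.

carry_out(
  targets=[
    [[0.02,-0.2,-0.3],0],
    [[0.03,-0.35,-0.65],0],
    [[0.04,-0.45,-1.0],0],
    [[0.05,-0.5,-1.3],0],
    [[0.05,-0.5,-1.6],0],
    [[0.05,-0.5,-1.8],0],
    [[0.05,-0.5,-1.95],0],
    [[0.05,-0.5,-1.95],0],
  ],
)

```text
time_s: 13.1
ee_pos: [0.5246, 0.0412, 0.0717]
tool_rot: [[0.995, -0.001, -0.102], [0.102, -0.001, 0.995], [-0.001, -1.0, -0.001]]
ft_force: [0.5, 0.0, -0.2]
gripper_width: 0.0002
```

carry_out(
  targets=[
    [[0,0,-0.1],0],
    [[0,0,-0.2],0],
    [[0,0,-0.3],0],
    [[0,0,-0.3],0],
    [[0,0,-0.3],0],
  ],
)

```text
time_s: 13.6
ee_pos: [0.5249, 0.0414, 0.0704]
tool_rot: [[0.995, 0.005, -0.102], [0.102, -0.003, 0.995], [0.005, -1.0, -0.004]]
ft_force: [-14.9, -3.7, 80.1]
gripper_width: -0.0
```

The press read 80 N, more than I intended but under the 120 N limit and on the fingers only. I'll back off straight up now.

carry_out(
  targets=[
    [[0,0,0.15],0],
    [[0,0,0.3],0],
    [[0,0,0.6],0],
    [[0,0,1.2],0],
    [[0,0,2],0],
    [[0,0,2.8],0],
    [[0,0,3.6],0],
    [[0,0,4.2],0],
    [[0,0,4.6],0],
    [[0,0,4.8],0],
    [[0,0,4.8],0],
  ],
)

```text
time_s: 14.7
ee_pos: [0.5251, 0.0414, 0.207]
tool_rot: [[0.995, 0.001, -0.102], [0.102, 0.0, 0.995], [0.001, -1.0, 0.0]]
ft_force: [-1.2, 1.1, -0.5]
gripper_width: 0.0001
```

Run:
```python
from fit import *
s=arm.get_state();print(s["ee_pos"],s["ft_force"])
p=arm.read_camera("side");crop(p["pixels"],230,150,350,250,6,"pics/s8.png")
p=arm.read_camera("top");crop(p["pixels"],190,160,320,260,6,"pics/t8.png")
```

```text
[0.52512443 0.04139016 0.20696243] [-1.24101557  1.14453886 -0.48577139]
```

View pics/s8.png

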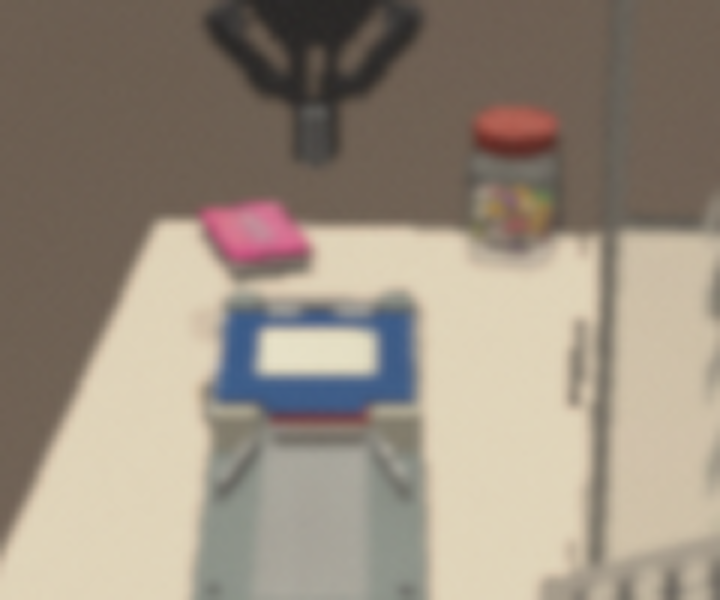

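View pics/t8.png

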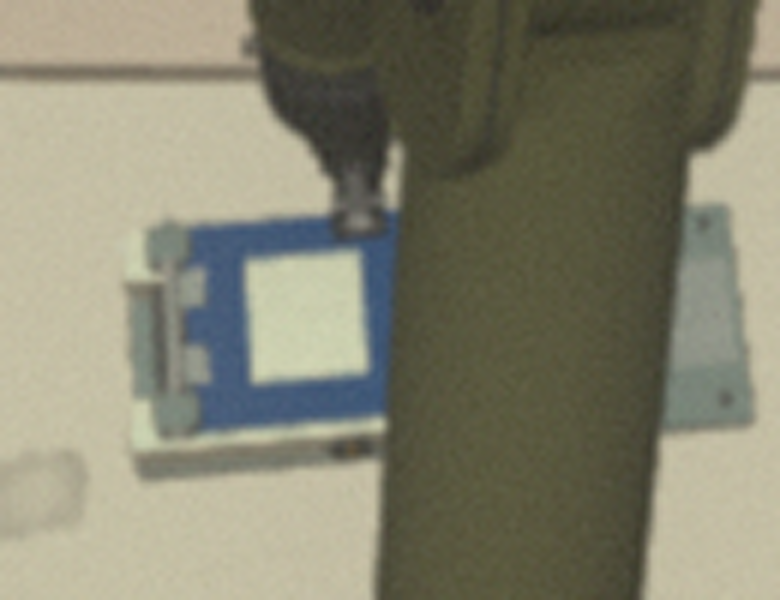

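The cover is shut, with its outer face level and the red tin edge showing beneath it. Now over to the switch box, on the red side of the toggle, staying high.

carry_out(
  targets=[
    [[0,-0.5,0],0.2],
    [[-0.1,-1.5,0],0.4],
    [[-0.1,-2.8,0],0.6],
    [[-0.2,-4.1,0],0.8],
    [[-0.2,-5.4,0],1],
    [[-0.3,-6.7,0],1.2],
    [[-0.3,-8,0],1.4],
    [[-0.4,-9.3,0],1.6],
    [[-0.4,-10.6,0],1.7],
    [[-0.5,-11.9,0],1.7],
    [[-0.6,-13.2,0],1.7],
    [[-0.6,-14.2,0],1.7],
  ],
)

```text
time_s: 16.0
ee_pos: [0.5051, -0.3876, 0.2052]
tool_rot: [[0.97, -0.003, -0.245], [0.245, 0.0, 0.97], [-0.003, -1.0, 0.001]]
ft_force: [0.2, -0.5, -0.5]
gripper_width: 0.0
```

carry_out(
  targets=[
    [[0,-0.4,0],0],
    [[0,-0.5,0],0],
    [[0,-0.5,0],0],
    [[0,-0.5,0],0],
    [[0,-0.5,0],0],
    [[0,-0.5,0],0],
  ],
)

```text
time_s: 16.6
ee_pos: [0.5074, -0.3984, 0.2071]
tool_rot: [[0.968, 0.0, -0.249], [0.249, 0.0, 0.968], [0.0, -1.0, 0.0]]
ft_force: [-0.1, -0.2, 1.3]
gripper_width: 0.0001
```

Run:
```python
from fit import *
s=arm.get_state();w=wristcam(s,arm.read_camera("wrist"));cv2.imwrite("pics/w9.png",w["pixels"]);print(s["ee_pos"],s["tool_rot"].round(3).tolist());print(arm.get_state()["ee_pos"])
p=arm.read_camera("side");crop(p["pixels"],210,230,310,320,7,"pics/s9.png")
```

```text
[ 0.50739747 -0.39840639  0.20706014] [[0.968, 0.0, -0.249], [0.249, 0.0, 0.968], [0.0, -1.0, 0.0]]
[ 0.50722722 -0.39876919  0.20703819]
```

View pics/w9.png

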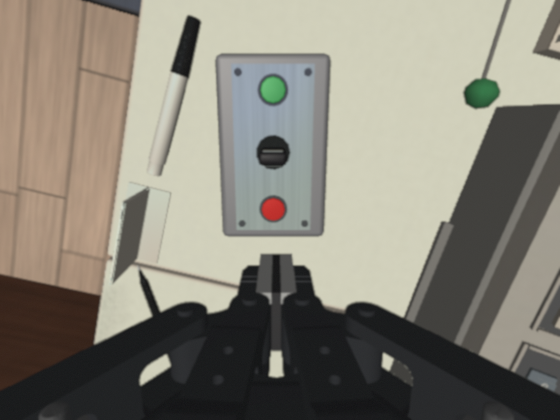

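View pics/s9.png

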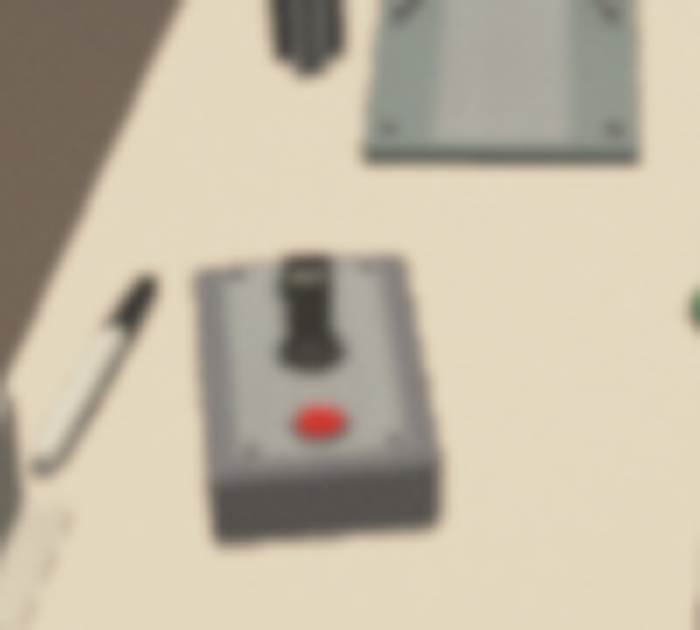

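The wrist view puts the green lamp at (273,90), the toggle at (273,152) and the red lamp at (273,209).

Run:
```python
from fit import *
s=arm.get_state();w=wristcam(s,arm.read_camera("wrist"))
b=back(w,[(273,90),(273,209)],.04);d=b[0]-b[1];print(b.round(4).tolist(),np.linalg.norm(d),np.degrees(np.arctan2(d[1],d[0])),b.mean(0))
print("tip",back(w,[(273,152)],.083).round(4))
c=b.mean(0)[:2];g=d[:2]/np.linalg.norm(d[:2]);r=s["ee_pos"][:2]-c;print("tcp along g, across",r@g,r@np.array([g[1],-g[0]]),g)
```

```text
[[0.4854, -0.3185, 0.04], [0.5091, -0.4107, 0.04]] 0.09519994577502275 104.38426393229798 [ 0.49725932 -0.36460325  0.04      ]
tip [[ 0.4964 -0.3599  0.083 ]]
tcp along g, across -0.035807138241068424 0.0010019434264212455 [-0.24842386  0.96865143]
```

carry_out(
  targets=[
    [[0.05,-0.2,-0.4],0],
    [[0.05,-0.2,-1],0],
    [[0.05,-0.2,-1.7],0],
    [[0.05,-0.2,-2.4],0],
    [[0.05,-0.2,-3.1],0],
    [[0.05,-0.2,-3.6],0],
    [[0.05,-0.2,-3.9],0],
    [[0.05,-0.2,-4.1],0],
    [[0.05,-0.2,-4.1],0],
    [[0.05,-0.2,-4.1],0],
  ],
)

```text
time_s: 17.75
ee_pos: [0.5089, -0.4059, 0.0845]
tool_rot: [[0.969, 0.001, -0.248], [0.248, -0.001, 0.969], [0.001, -1.0, -0.001]]
ft_force: [0.1, -0.0, 0.7]
gripper_width: -0.0002
```

Run:
```python
from fit import *
s=arm.get_state();w=wristcam(s,arm.read_camera("wrist"));cv2.imwrite("pics/w10.png",w["pixels"]);print(s["ee_pos"],s["ft_force"])
c=np.array([.4973,-.3646]);g=np.array([-.2484,.9687]);r=s["ee_pos"][:2]-c;print(r@g,r@np.array([g[1],-g[0]]))
```

```text
[ 0.50893388 -0.40588688  0.08448414] [ 0.11356412 -0.04045683  0.68418366]
-0.042884457164873095 0.001014079352282929
```

View pics/w10.png

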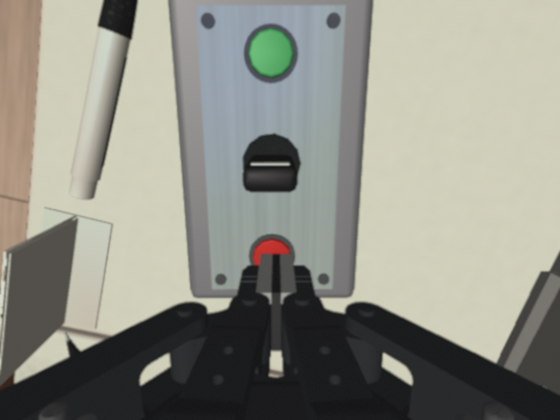

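carry_out(
  targets=[
    [[-0.05,0.2,0],0],
    [[-0.1,0.4,0],0],
    [[-0.15,0.6,0],0],
    [[-0.2,0.8,0],0],
    [[-0.25,0.95,0],0],
    [[-0.28,1.1,0],0],
    [[-0.31,1.2,0],0],
    [[-0.34,1.3,0],0],
    [[-0.36,1.4,0],0],
    [[-0.37,1.45,0],0],
    [[-0.37,1.45,0],0],
    [[-0.37,1.45,0],0],
  ],
)

```text
time_s: 19.0
ee_pos: [0.4975, -0.3638, 0.084]
tool_rot: [[0.969, 0.001, -0.247], [0.247, -0.002, 0.969], [0.0, -1.0, -0.002]]
ft_force: [2.2, -5.6, -1.1]
gripper_width: 0.0003
```

Run:
```python
from fit import *
s=arm.get_state();w=wristcam(s,arm.read_camera("wrist"));cv2.imwrite("pics/w11.png",w["pixels"]);print(s["ee_pos"],s["ft_force"])
c=np.array([.4973,-.3646]);g=np.array([-.2484,.9687]);r=s["ee_pos"][:2]-c;print(r@g,r@np.array([g[1],-g[0]]))
p=arm.read_camera("side");crop(p["pixels"],210,230,310,320,7,"pics/s11.png")
```

```text
[ 0.49753849 -0.36376025  0.08401207] [ 2.1721446  -5.57953594 -1.07100905]
0.0007542215129300452 0.00043961929290380536
```

View pics/w11.png

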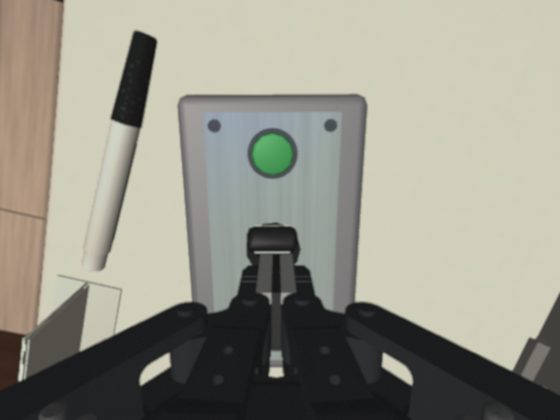

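View pics/s11.png

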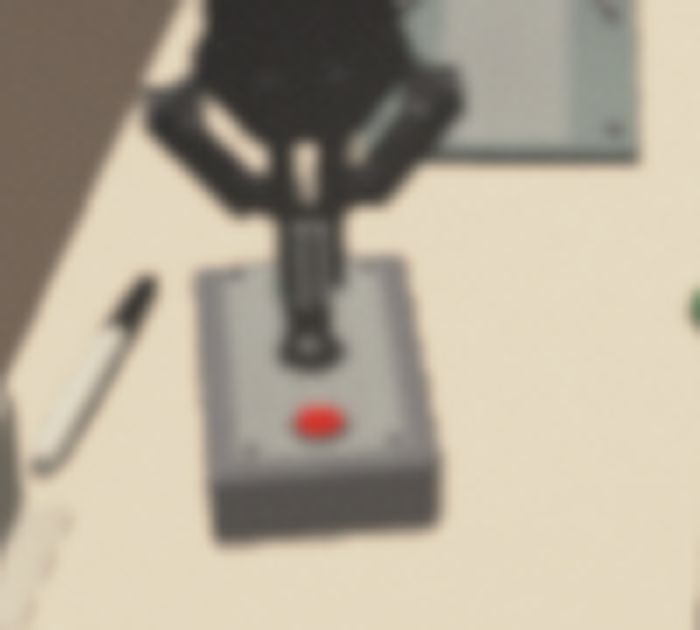

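The toggle is leaned over at its stop: about 6 N, against roughly 3.8 N for the spring alone. Holding for more than a second.

carry_out(
  targets=[
    [[-0.01,0.04,0],0],
    [[-0.01,0.04,0],0],
    [[-0.01,0.04,0],0],
    [[-0.01,0.04,0],0],
    [[-0.01,0.04,0],0],
    [[-0.01,0.04,0],0],
    [[-0.01,0.04,0],0],
    [[-0.01,0.04,0],0],
    [[-0.01,0.04,0],0],
    [[-0.01,0.04,0],0],
    [[-0.01,0.04,0],0],
    [[-0.01,0.04,0],0],
  ],
)

```text
time_s: 20.3
ee_pos: [0.4975, -0.3636, 0.0841]
tool_rot: [[0.969, 0.002, -0.246], [0.246, -0.004, 0.969], [0.001, -1.0, -0.004]]
ft_force: [2.6, -6.3, -0.5]
gripper_width: -0.0003
```

carry_out(
  targets=[
    [[0,0,0],0],
    [[0,0,0],0],
    [[0,0,0],0],
  ],
)

```text
time_s: 20.6
ee_pos: [0.4975, -0.3636, 0.0842]
tool_rot: [[0.969, 0.002, -0.246], [0.246, -0.004, 0.969], [0.001, -1.0, -0.004]]
ft_force: [1.2, -6.3, -1.7]
gripper_width: -0.0001
```

Now a slow release, so the toggle follows the finger back and doesn't whip past the middle.

carry_out(
  targets=[
    [[0.02,-0.1,0],0],
    [[0.05,-0.2,0],0],
    [[0.07,-0.28,0],0],
    [[0.09,-0.36,0],0],
    [[0.11,-0.44,0],0],
    [[0.13,-0.52,0],0],
    [[0.15,-0.6,0],0],
    [[0.18,-0.7,0],0],
    [[0.22,-0.9,0],0],
    [[0.3,-1.2,0],0],
    [[0.37,-1.5,0],0],
    [[0.37,-1.5,0],0],
  ],
)

```text
time_s: 21.8
ee_pos: [0.508, -0.4084, 0.0837]
tool_rot: [[0.97, 0.001, -0.245], [0.245, -0.002, 0.97], [0.0, -1.0, -0.002]]
ft_force: [0.5, 0.3, -0.2]
gripper_width: -0.0004
```

carry_out(
  targets=[
    [[0,0,0.3],0],
    [[0,0,0.9],0],
    [[0,0,1.7],0],
    [[0,0,2.6],0],
    [[0,0,3.5],0],
    [[0,0,4.3],0],
    [[0,0,4.8],0],
    [[0,0,5],0],
    [[0,0,5],0],
  ],
)

```text
time_s: 22.7
ee_pos: [0.5083, -0.4058, 0.2343]
tool_rot: [[0.969, 0.001, -0.248], [0.248, -0.0, 0.969], [0.001, -1.0, -0.001]]
ft_force: [0.5, -0.1, 0.1]
gripper_width: -0.0002
```

Run:
```python
from fit import *
s=arm.get_state();w=wristcam(s,arm.read_camera("wrist"));cv2.imwrite("pics/w12.png",w["pixels"]);print(s["time_s"],s["ee_pos"],s["ft_force"])
p=arm.read_camera("side");crop(p["pixels"],220,150,350,310,4,"pics/s12.png")
p=arm.read_camera("top");crop(p["pixels"],130,150,430,260,2.6,"pics/t12.png")
```

```text
22.7 [ 0.50825985 -0.40583538  0.2343227 ] [ 0.50917694 -0.05616126  0.06642552]
```

View pics/w12.png

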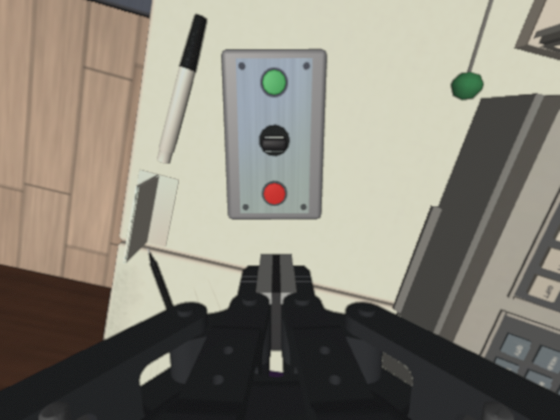

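View pics/s12.png

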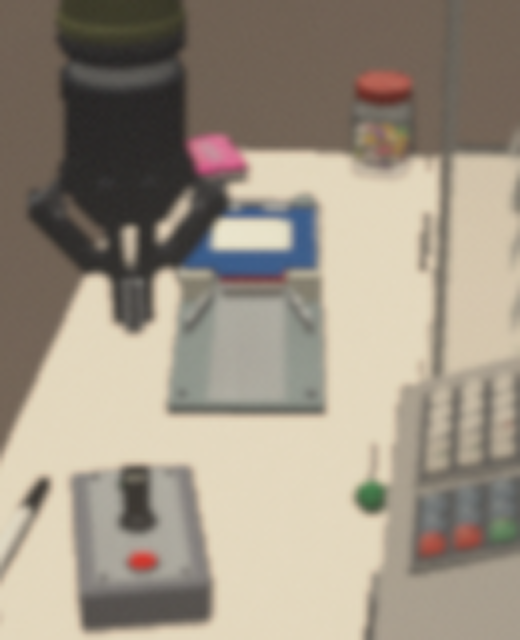

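View pics/t12.png

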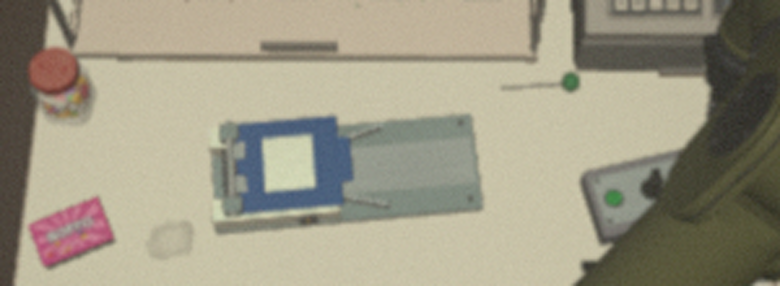

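The toggle is upright again, the cover is level and shut over the tin, the bystanders haven't moved, and the arm is clear of everything. Handing in.

```bash
python3 -c "
from workcell import arm
print(arm.job_done())"
```

```text
the job is handed in; nothing more can be done
None
```

I sealed the red tin, worked the toggle and handed the job in at about 23 s. No verdict was reported.

- **Tin:** I slid it flat along the bed with the fingers until it met the stop with about 11 N. The wrist picture then showed it square in the bay against the stop.
- **Cover:** I swung it down from behind and pressed it at its outer face. The press reached about 80 N because the contact was stiffer than I expected. That was more than intended, but under the 120 N wrist limit and on the fingers only. Later pictures show the cover level and shut, with the tin's edge under it.
- **Toggle:** I pushed it towards the green lamp until it met its stop at about 6 N and held it there for about 1.5 s. I then eased it back slowly so it would not swing past the middle. It stands upright in the last pictures.
- **Bystanders:** The jar, pink tin and lollipop look unmoved, and the arm was clear of everything at hand-in.

**One disagreement:** my first wrist-camera positions were about 10 mm off the top camera, because the arm was still settling after a fast move. Measured again at rest, the two agreed to about 5 mm.

I checked the final tin, cover and toggle positions only by eye in the pictures. I took no new measurements of them before handing in.

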